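# Slide a row of puppet feet up to the lever press

## Robot

A 6-joint arm with a two-finger parallel gripper is mounted at the origin on the work surface. World frame = base frame: x ahead of the robot, y to its left, z up, the work surface at z = 0. Lengths are in m, angles in rad, forces in N, time in s.
With the tool pointing down it reaches from about 0.425 to 1.125 m from the base axis. Payload 14.9 kg.
Tool frame: the origin (TCP) lies midway between the tips of the shut fingers; the grasp point (between the pads) lies 19 mm behind it (r.grasp_offset is the distance from the TCP to the grasp point, in m); x points along the fingers, y is the direction in which the jaws open and shut, and the axes are right-handed (so a half turn about x gives the same grasp; the last joint's range is limited). The gripper opens to 91 mm and grips with 3 to 60 N. Pads are 32 mm wide; open, the fingers measure 118 mm over their backs; the gripper's body (76 mm by 178 mm) begins 60 mm behind the grasp point.
Start: joints at [-1.244, 0.379, 1.734, -0, 1.028, -0.033], TCP at [0.246, -0.655, 0.214] pointing down, gripper open.
Joint ranges: [-2.77, 2.77], [-0.74, 2.19], [0, 2.66], [-1.06, 4.2], [0.31, 2.87], [-3.08, 3.08]. Speed limits (rad/s): [1.89, 1.89, 2.39, 3.14, 3.14, 3.14].

## Interface

Orientations are given as a 3x3 rotation matrix whose columns are the frame's x, y, z axes.
In Python, from workcell import r gives the robot as it stands.
- The arm moves only by the tool servo_tool, never from a script. Its argument "deltas" is a list of rows, each an object with "xyz": the shift along the tool's x, y, z normalised to -1 to 1, where 1 is 20 mm, a list of three; "delta_rot": the turn, a rotation vector about the tool's x, y, z normalised to -1 to 1, where 1 is 10 degrees, a list of three; "claw": the closure in counts, from 0 (fully open) to 255 (shut). In form: [{"xyz": [x, y, z], "delta_rot": [wx, wy, wz], "claw": claw}, ...]. A call has exactly 10 rows; each row shifts and turns the commanded pose from where the row before left it, along the tool's axes as they then stand; what a row does not reach is not made up. A row lasts 1/8 s, in which the tool goes at most 62.5 mm and 10.7 degrees, less where a joint would pass 70% of its speed; a pose out of reach is approached as far as the arm can. A call with a number of a shift or a turn outside -1 to 1 is refused whole. A call with a gripper value outside its range is refused whole. The fingers move at their own pace and stop on an object; the grip force is fixed at half the most. Time passes only in rows, so rows that do not move let the fingers close, or fill a call up. It gives the time, the measured TCP pose, the force and the opening at its end, in the units of the state.
- r.get_state(): the state, without advancing time (a new reading comes with each control period).
- r.camera(name): name is "scene" or "side" or "wrist"; returns a dict with "image" (480x640x3 uint8, red, green, blue), "fx", "fy", "cx", "cy" (pixels), "rvec" (rotation vector, rad) and "tvec" (3), from world to camera coordinates, as OpenCV has them. Camera axes: x right, y down, z forward; pixel columns grow to the right and rows downward; lengths in m; the calibration is good to about 2 mm. The wrist camera is an equidistant fisheye: a pixel r from the principal point sees the ray r / f radians off the axis. A picture is of the moment at which its call begins. There is no depth.
- r.job_done(): hands the job in, once; it reports no verdict.
The state is a dict: "time": time; "qpos": joint angles; "qvel": joint speeds; "joint_efforts": joint torques, N m; "tcp_pos": TCP position; "orientation": TCP orientation; "ft_force": force on the tool from outside, world axes, zero at the start; "torque": the same for the moment, N m; "finger_gap": finger opening in m.
Only numpy, scipy, OpenCV 4.12 (cv2) and the standard library are available. Lean on these libraries where they do the work, as an engineer would, in place of code of your own. Each camera call takes 0.05 s, during which the arm holds its last target.

## Task

Three blue puppet feet stand side by side in a row facing the lever press. Push the whole row as one block along the bench, from its far end, until the foot nearest the press rests against the iron fence at the front of the press, with the row still straight, closed up and square to the fence. Keep the feet standing on the bench and side by side all the way; the bare wooden feet elsewhere on the bench are not part of this job.

Things in the scene. Friction and masses are not known exactly. Their poses are not given: they have to be found in the camera images.
- foot_a: Blue-painted pearwood puppet foot, about 90 g, loose on its flat sole; the one nearest the press. 40 mm wide (own x, which points at the press within 3 degrees), 80 mm long (y, toe at +y). Sides flat and upright from y = -40 to +20 mm, 30 mm high, then a half-round toe; ankle 56 mm high over y = -40 to -8 mm. Origin: centre of sole, z up. A row of bare wood feet is not meant.
- foot_b: Middle blue foot of the row, same shape, size and axes as foot_a, standing alongside it on its -x side with a gap of about 0.5 mm (centres 40.5 mm apart). Origin: centre of sole.
- foot_c: Last blue foot of the row, farthest from the press, same shape, size and axes as foot_a, 40.5 mm beyond foot_b. The row is pushed on this foot's free flat side (own -x). Origin: centre of sole.
- press: Oak lever press, iron handle, fixed at the robot's right. Its front is a grey iron fence, flat and upright, 160 mm wide, 45 mm high. Origin: on the bench, middle of the fence face's foot; x points into the press, square to the face (push direction), y along the face. Tall parts (to 350 mm) stand 85 mm or more behind the face. The feet start 65 to 130 mm clear of it, within 25 mm of its middle.
Not all that is in view belongs to the job. Leave any yellow look-alike of the foot_b alone. What is shaped like the foot_c but yellow is not meant.

How it is judged:
By the outcome, as a careful person would: the job done as asked, in the order asked, and still so for the second after the job is handed in, with the robot touching nothing.
It also fails if it takes over 29 s, if anything falls off the work surface, if the arm or the gripper's body presses on something with over 40 N, if the wrist force passes 120 N, or if a joint passes its speed limit or range.

## Working session

There is one attempt and no reset: what is moved stays moved. The work goes in short steps, Python scripts to look and compute and a tool call to move; the robot and the scene stay as the last step left them, time stands still between calls to the robot, and variables do not carry over. Pictures are saved under pics/ and viewed, and the job is handed in when it is done.

Besides the shell and the picture viewer there is one more tool, called after ">>>" as name(argument=value, ...), one argument or row to a line, values as JSON. servo_tool: Moves the arm, as the interface text tells. Its arguments: {"type":"object","properties":{"deltas":{"type":"array"}},"required":["deltas"]}

```bash
mkdir -p pics
cat > h.py <<'E'
import numpy as np,cv2,pickle
from workcell import r
def snap(n,tag):
    c=r.camera(n); cv2.imwrite(f'pics/{tag}_{n}.png',c['image'][:,:,::-1]); pickle.dump(c,open(f'{tag}_{n}.pkl','wb')); return c
def load(n,tag): return pickle.load(open(f'{tag}_{n}.pkl','rb'))
def onplane(c,uv,z):
    R,_=cv2.Rodrigues(np.array(c['rvec'],float)); t=np.array(c['tvec'],float).ravel()
    o=-R.T@t; uv=np.atleast_2d(uv).astype(float)
    d=np.c_[(uv[:,0]-c['cx'])/c['fx'],(uv[:,1]-c['cy'])/c['fy'],np.ones(len(uv))]@R
    return o+d*((z-o[2])/d[:,2])[:,None]
def proj(c,P):
    R,_=cv2.Rodrigues(np.array(c['rvec'],float)); p=np.atleast_2d(P)@R.T+np.array(c['tvec']).ravel()
    return np.c_[p[:,0]/p[:,2]*c['fx']+c['cx'],p[:,1]/p[:,2]*c['fy']+c['cy']]
E
python3 - <<'E'
from h import *
print(r.get_state())
for n in("scene","side","wrist"): c=snap(n,'a');R,_=cv2.Rodrigues(np.array(c['rvec'],float));print(n,c['fx'],c['cx'],c['cy'],-R.T@np.array(c['tvec']).ravel(),R[2])
E
```

```text
{'time': 0.0, 'qpos': array([-1.24429294e+00,  3.79414183e-01,  1.73478790e+00,  1.83215032e-05,
        1.02849490e+00, -3.33259849e-02]), 'qvel': array([ 0.00089478, -0.00077323, -0.00185004, -0.00229221,  0.00151901,
        0.0005965 ]), 'joint_efforts': array([-3.36536337e-03, -7.63724470e+01, -4.34356070e+01,  6.49388996e-02,
        4.25705162e-02, -1.16370379e-04]), 'tcp_pos': array([ 0.24633294, -0.65479631,  0.2132808 ]), 'orientation': array([[-3.39329867e-04,  3.52105490e-01, -9.35960260e-01],
       [ 1.05101632e-03, -9.35959672e-01, -3.52105650e-01],
       [-9.99999390e-01, -1.10318947e-03, -5.24695448e-05]]), 'ft_force': array([ 0.41089363, -0.23473563, -0.30890901]), 'torque': array([-0.06803743,  0.00515643,  0.02487816]), 'finger_gap': 0.09107695426039102}
scene 543.9264988586889 319.9358757843629 243.29344512123254 [ 0.83461008 -0.46686562  0.63532588] [-0.39664628  0.50709605 -0.76519626]
side 453.01012173866576 318.04991584869384 245.11178178276435 [0.36913034 0.45069759 0.41057839] [ 0.25105055 -0.78561837 -0.56548863]
wrist 371.64829954431775 320.4348995381485 236.97040807359022 [ 0.32298917 -0.62624362  0.38528504] [-0.26786457 -0.09984542 -0.95826899]
```

View pics/a_scene.png

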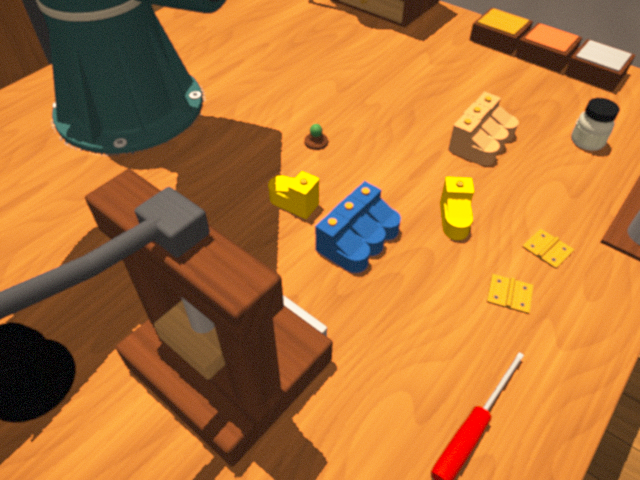

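View pics/a_side.png

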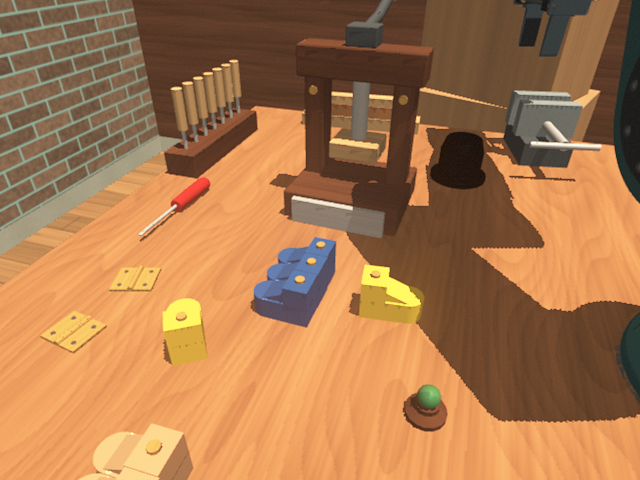

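View pics/a_wrist.png

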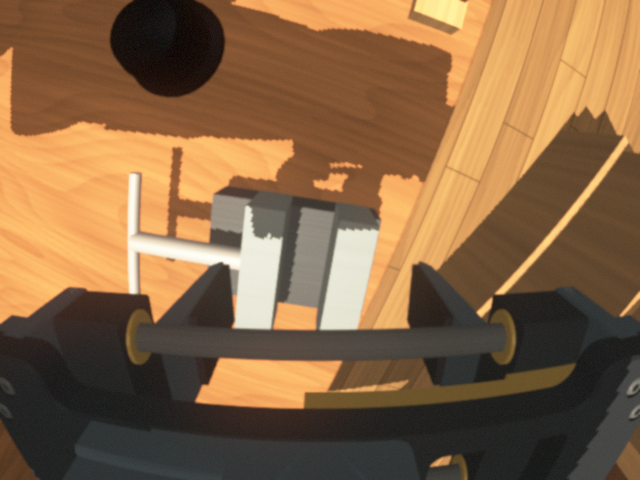

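Candidates for the row: the blue trio at scene (358,225) / side (300,280). Look-alikes: yellow feet at scene (297,195) and (457,208), bare wood row at scene (485,128) / side (150,460). The blue trio is the one described. I'll check it in close crops.

Run:
```python
from h import *
s=load('scene','a')['image'][:,:,::-1];d=load('side','a')['image'][:,:,::-1]
a=cv2.resize(s[170:350,260:420],None,fx=2.5,fy=3.3/1.0*0.757,interpolation=cv2.INTER_CUBIC)
b=cv2.resize(d[180:340,240:400],(400,400),interpolation=cv2.INTER_CUBIC)
a=cv2.resize(s[180:340,255:415],(400,400),interpolation=cv2.INTER_CUBIC)
cv2.imwrite('pics/crop1.png',np.hstack([a,b]))
for n in('scene','side'):
    c=load(n,'a');h=cv2.cvtColor(c['image'],cv2.COLOR_RGB2HSV)
    m=cv2.inRange(h,(100,110,40),(130,255,255))
    k,l,st,ce=cv2.connectedComponentsWithStats(m); print(n,[(list(st[i]),ce[i]) for i in range(1,k) if st[i][4]>100])
    # gold discs inside blue hull
    i=1+np.argmax(st[1:,4]); ct=np.argwhere(l==i)[:,::-1].astype(np.int32)
    hm=np.zeros_like(m);cv2.fillConvexPoly(hm,cv2.convexHull(ct),255)
    g=cv2.inRange(h,(10,90,100),(35,255,255))&hm
    k,l,st,ce=cv2.connectedComponentsWithStats(g)
    for i in range(1,k):
        if 15<st[i][4]: print(st[i],ce[i],onplane(c,ce[i],.056))
c=load('side','a')
print(onplane(c,[[291,197],[385,204]],.045)); print(onplane(c,[[383,233],[291,224]],0))
```

```text
scene [([np.int32(317), np.int32(182), np.int32(83), np.int32(90), np.int32(4330)], array([357.14295612, 229.70161663]))]
[362 188   7   6  38] [365.  190.5] [[0.52351813 0.04154536 0.056     ]]
[381 192  12  16  35] [384.94285714 198.82857143] [[0.55715476 0.04543396 0.056     ]]
[345 202   8   7  45] [348.57777778 205.31111111] [[0.52233907 0.00098424 0.056     ]]
[328 218   9   8  46] [332.06521739 221.30434783] [[ 0.52251191 -0.03956435  0.056     ]]
[384 241   6   7  23] [385.91304348 243.34782609] [[ 0.60660778 -0.0263094   0.056     ]]
[368 256   8   8  27] [370.85185185 259.11111111] [[ 0.60605729 -0.06232724  0.056     ]]
side [([np.int32(296), np.int32(238), np.int32(39), np.int32(35), np.int32(480)], array([315.32291667, 254.625     ])), ([np.int32(288), np.int32(271), np.int32(23), np.int32(20), np.int32(123)], array([298.5203252 , 278.27642276]))]
[317 242   8   7  46] [320.43478261 244.63043478] [[ 0.52377437 -0.044079    0.056     ]]
[307 258   9   7  53] [310.98113208 261.09433962] [[ 0.52389995 -0.00357439  0.056     ]]
[[ 0.61899433 -0.17928844  0.045     ]
 [ 0.46373018 -0.20610597  0.045     ]]
[[ 0.45952843 -0.18812197  0.        ]
 [ 0.61528313 -0.16600634  0.        ]]
```

View pics/crop1.png

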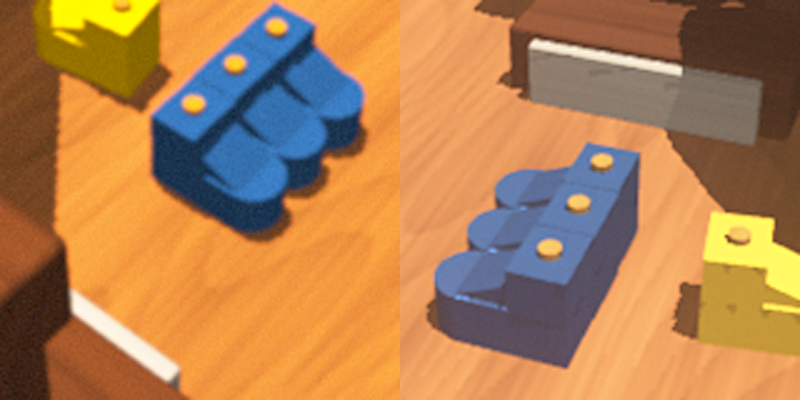

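Run:
```python
from h import *
s=load('scene','a')['image'][:,:,::-1];d=load('side','a')['image'][:,:,::-1]
cv2.imwrite('pics/crop2.png',cv2.resize(d[185:245,280:400],(800,400),interpolation=cv2.INTER_CUBIC))
cv2.imwrite('pics/crop3.png',cv2.resize(s[280:360,260:360],(750,600),interpolation=cv2.INTER_CUBIC))
```

```text
(no output)
```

View pics/crop2.png

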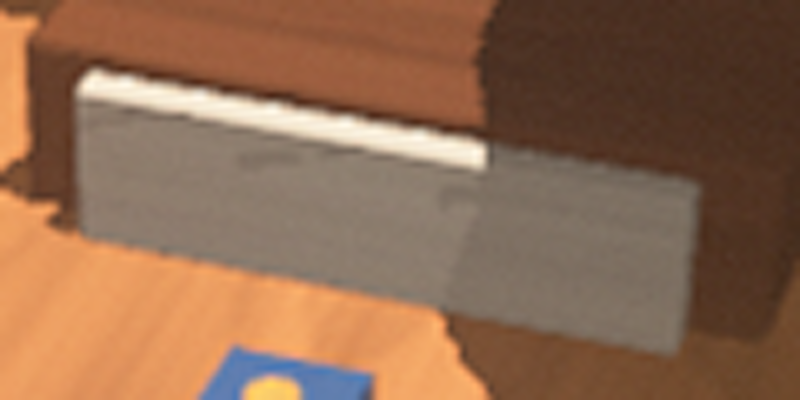

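View pics/crop3.png

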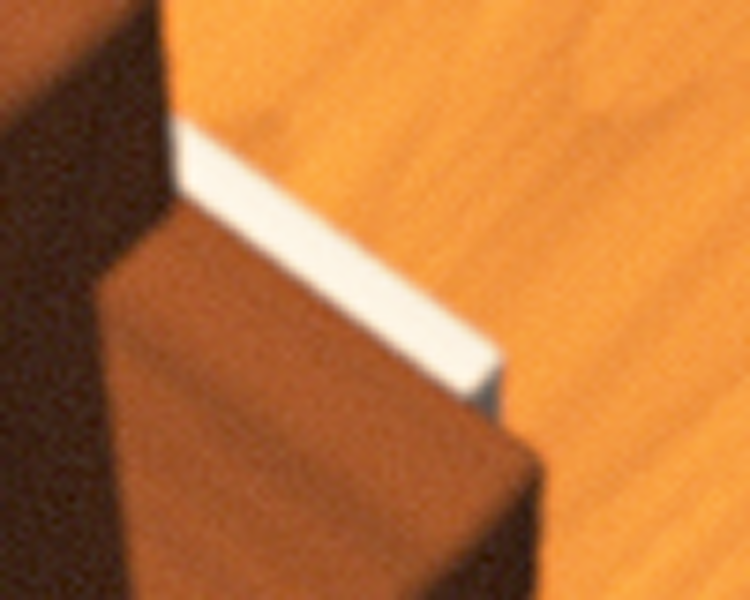

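Run:
```python
from h import *
A=load('scene','a');D=load('side','a')
f=lambda p,s,o:(np.array(p)+.5)/s-.5+np.array(o)
def show(n,P):
    v=P[-1]-P[0]; print(n,P[:,:2].round(4).tolist(),'ang',np.degrees(np.arctan2(v[1],v[0])).round(2))
show('bot side',onplane(D,f([[82,236],[675,354]],6.667,(280,185)),0))
show('top side',onplane(D,f([[78,95],[485,170]],6.667,(280,185)),.045))
show('top scene',onplane(A,f([[175,117],[503,352]],7.5,(260,280)),.045))
# triangulate discs
def P(c):
    R,_=cv2.Rodrigues(np.array(c['rvec'],float));K=np.array([[c['fx'],0,c['cx']],[0,c['fy'],c['cy']],[0,0,1]]);return K@np.c_[R,np.array(c['tvec']).ravel()]
h=cv2.cvtColor(D['image'],cv2.COLOR_RGB2HSV)[268:292,288:312]
g=cv2.inRange(h,(8,90,100),(35,255,255));k,l,st,ce=cv2.connectedComponentsWithStats(g);print(st,ce+[288,268])
s=np.array([[365,190.5],[348.58,205.31],[332.07,221.30]]).T
d=np.array([[f([548,248],2.5,(240-160,180))[0],f([548,248],2.5,(80,180))[1]],[310.98,261.09],[320.43,244.63]]).T
X=cv2.triangulatePoints(P(A),P(D),s,d);X=(X[:3]/X[3]).T;print(X.round(4))
for z in(.056,.059): show('disc scene',onplane(A,s.T,z));show('disc side',onplane(D,d.T,z))
```

```text
bot side [[0.6186, -0.1789], [0.4602, -0.173]] ang 177.85
top side [[0.6163, -0.1735], [0.5099, -0.1696]] ang 177.91
top scene [[0.5453, -0.1757], [0.6195, -0.178]] ang -1.75
[[  0   0  24  24 511]
 [  7   8  10   8  65]] [[299.50880626 279.50293542]
 [299.43076923 279.47692308]]
[[ 0.525   0.0394  0.0585]
 [ 0.5233 -0.0007  0.0581]
 [ 0.5233 -0.0411  0.058 ]]
disc scene [[0.5235, 0.0415], [0.5223, 0.001], [0.5225, -0.0396]] ang -90.71
disc side [[0.5262, 0.0366], [0.5239, -0.0036], [0.5238, -0.0441]] ang -91.73
disc scene [[0.5251, 0.0389], [0.524, -0.0014], [0.5241, -0.0418]] ang -90.71
disc side [[0.5249, 0.0401], [0.5226, 0.0003], [0.5225, -0.0399]] ang -91.73
```

Run:
```python
from h import *
A=load('scene','a')
for n,p in dict(y2=[443,180],y2b=[457,240],y1=[270,190],y1b=[300,215],bare=[455,150],bare2=[480,163],acorn=[316,145],vise=[100,420]).items(): print(n,onplane(A,p,.0)[0,:2].round(3))
```

```text
y2 [0.583 0.193]
y2b [0.667 0.089]
y1 [ 0.368 -0.006]
y1b [ 0.444 -0.019]
bare [0.561 0.274]
bare2 [0.612 0.271]
acorn [0.357 0.132]
vise [ 0.469 -0.426]
```

>>> servo_tool(
  deltas=[
    {"xyz":[-1,0,0],"delta_rot":[-0.673,0,0],"claw":190},
    {"xyz":[-1,0,0],"delta_rot":[-0.673,0,0],"claw":190},
    {"xyz":[-1,0,0],"delta_rot":[-0.673,0,0],"claw":190},
    {"xyz":[-1,0,0],"delta_rot":[-0.673,0,0],"claw":190},
    {"xyz":[-1,0,0],"delta_rot":[-0.673,0,0],"claw":190},
    {"xyz":[-1,0,0],"delta_rot":[-0.673,0,0],"claw":190},
    {"xyz":[-1,0,0],"delta_rot":[-0.673,0,0],"claw":190},
    {"xyz":[-1,0,0],"delta_rot":[-0.673,0,0],"claw":190},
    {"xyz":[-1,0,0],"delta_rot":[-0.673,0,0],"claw":190},
    {"xyz":[-1,0,0],"delta_rot":[-0.673,0,0],"claw":190},
  ],
)

```text
time: 1.4
tcp_pos: [0.2464, -0.655, 0.4143]
orientation: [[-0.0, 0.999, -0.032], [0.0, -0.032, -0.999], [-1.0, -0.0, -0.0]]
ft_force: [-0.0, 0.2, -1.0]
finger_gap: 0.0233
```

>>> servo_tool(
  deltas=[
    {"xyz":[0,0.345,-1],"delta_rot":[0,0,0],"claw":190},
    {"xyz":[0,0.345,-1],"delta_rot":[0,0,0],"claw":190},
    {"xyz":[0,0.345,-1],"delta_rot":[0,0,0],"claw":190},
    {"xyz":[0,0.345,-1],"delta_rot":[0,0,0],"claw":190},
    {"xyz":[0,0.345,-1],"delta_rot":[0,0,0],"claw":190},
    {"xyz":[0,0.345,-1],"delta_rot":[0,0,0],"claw":190},
    {"xyz":[0,0.345,-1],"delta_rot":[0,0,0],"claw":190},
    {"xyz":[0,0.345,-1],"delta_rot":[0,0,0],"claw":190},
    {"xyz":[0,0.345,-1],"delta_rot":[0,0,0],"claw":190},
    {"xyz":[0,0.345,-1],"delta_rot":[0,0,0],"claw":190},
  ],
)

```text
time: 2.65
tcp_pos: [0.3232, -0.4565, 0.414]
orientation: [[0.0, 0.999, -0.036], [-0.0, -0.036, -0.999], [-1.0, 0.0, 0.0]]
ft_force: [0.4, 0.0, -0.1]
finger_gap: 0.0232
```

>>> servo_tool(
  deltas=[
    {"xyz":[0,0.345,-1],"delta_rot":[0,0,0],"claw":190},
    {"xyz":[0,0.345,-1],"delta_rot":[0,0,0],"claw":190},
    {"xyz":[0,0.345,-1],"delta_rot":[0,0,0],"claw":190},
    {"xyz":[0,0.345,-1],"delta_rot":[0,0,0],"claw":190},
    {"xyz":[0,0.345,-1],"delta_rot":[0,0,0],"claw":190},
    {"xyz":[0,0.345,-1],"delta_rot":[0,0,0],"claw":190},
    {"xyz":[0,0.345,-1],"delta_rot":[0,0,0],"claw":190},
    {"xyz":[0,0.345,-1],"delta_rot":[0,0,0],"claw":190},
    {"xyz":[0,0.345,-1],"delta_rot":[0,0,0],"claw":190},
    {"xyz":[0,0.345,-1],"delta_rot":[0,0,0],"claw":190},
  ],
)

```text
time: 3.9
tcp_pos: [0.3993, -0.2591, 0.4139]
orientation: [[0.0, 0.999, -0.036], [-0.0, -0.036, -0.999], [-1.0, 0.0, 0.0]]
ft_force: [0.0, -0.5, 0.4]
finger_gap: 0.0231
```

>>> servo_tool(
  deltas=[
    {"xyz":[0,0.345,-1],"delta_rot":[0,0,0],"claw":190},
    {"xyz":[0,0.345,-1],"delta_rot":[0,0,0],"claw":190},
    {"xyz":[0,0.345,-1],"delta_rot":[0,0,0],"claw":190},
    {"xyz":[0,0.345,-1],"delta_rot":[0,0,0],"claw":190},
    {"xyz":[0,0.345,-1],"delta_rot":[0,0,0],"claw":190},
    {"xyz":[0,0.345,-1],"delta_rot":[0,0,0],"claw":190},
    {"xyz":[0,0.345,-1],"delta_rot":[0,0,0],"claw":190},
    {"xyz":[0,0.345,-1],"delta_rot":[0,0,0],"claw":190},
    {"xyz":[0,0.345,-1],"delta_rot":[0,0,0],"claw":190},
    {"xyz":[0,0.345,-1],"delta_rot":[0,0,0],"claw":190},
  ],
)

```text
time: 5.15
tcp_pos: [0.4752, -0.0618, 0.414]
orientation: [[0.0, 0.999, -0.036], [-0.0, -0.036, -0.999], [-1.0, 0.0, 0.0]]
ft_force: [0.5, -0.2, -0.7]
finger_gap: 0.0231
```

>>> servo_tool(
  deltas=[
    {"xyz":[0.9,0.3,-0.88],"delta_rot":[0,0,0],"claw":190},
    {"xyz":[0.9,0.3,-0.88],"delta_rot":[0,0,0],"claw":190},
    {"xyz":[0.9,0.3,-0.88],"delta_rot":[0,0,0],"claw":190},
    {"xyz":[0.9,0.3,-0.88],"delta_rot":[0,0,0],"claw":190},
    {"xyz":[0.9,0.3,-0.88],"delta_rot":[0,0,0],"claw":190},
    {"xyz":[0.9,0.3,-0.88],"delta_rot":[0,0,0],"claw":190},
    {"xyz":[0.9,0.3,-0.88],"delta_rot":[0,0,0],"claw":190},
    {"xyz":[0.9,0.3,-0.88],"delta_rot":[0,0,0],"claw":190},
    {"xyz":[0.9,0.3,-0.88],"delta_rot":[0,0,0],"claw":190},
    {"xyz":[0.9,0.3,-0.88],"delta_rot":[0,0,0],"claw":190},
  ],
)

```text
time: 6.4
tcp_pos: [0.5419, 0.1117, 0.2327]
orientation: [[-0.0, 0.999, -0.036], [-0.0, -0.036, -0.999], [-1.0, -0.0, 0.0]]
ft_force: [0.3, -0.4, -0.0]
finger_gap: 0.0233
```

>>> servo_tool(
  deltas=[
    {"xyz":[1,0,0],"delta_rot":[0,0,0],"claw":190},
    {"xyz":[1,0,0],"delta_rot":[0,0,0],"claw":190},
    {"xyz":[1,0,0],"delta_rot":[0,0,0],"claw":190},
    {"xyz":[1,0,0],"delta_rot":[0,0,0],"claw":190},
    {"xyz":[1,0,0],"delta_rot":[0,0,0],"claw":190},
    {"xyz":[1,0,0],"delta_rot":[0,0,0],"claw":190},
    {"xyz":[1,0,0],"delta_rot":[0,0,0],"claw":190},
    {"xyz":[1,0,0],"delta_rot":[0,0,0],"claw":190},
    {"xyz":[0,0,0],"delta_rot":[0,0,0],"claw":190},
    {"xyz":[0,0,0],"delta_rot":[0,0,0],"claw":190},
  ],
)

```text
time: 7.65
tcp_pos: [0.5419, 0.1107, 0.0742]
orientation: [[0.0, 0.999, -0.036], [0.0, -0.036, -0.999], [-1.0, 0.0, -0.0]]
ft_force: [0.9, -0.1, 0.4]
finger_gap: 0.0234
```

Run:
```python
from h import *
for n in("scene","side"): snap(n,'b')
cv2.imwrite('pics/b2.png',np.hstack([cv2.resize(cv2.imread('pics/b_scene.png')[100:370,240:510],(400,400)),cv2.resize(cv2.imread('pics/b_side.png')[150:420,150:420],(400,400))]))
print(r.get_state()['tcp_pos'])
```

```text
[0.54207255 0.11066724 0.07465362]
```

View pics/b2.png

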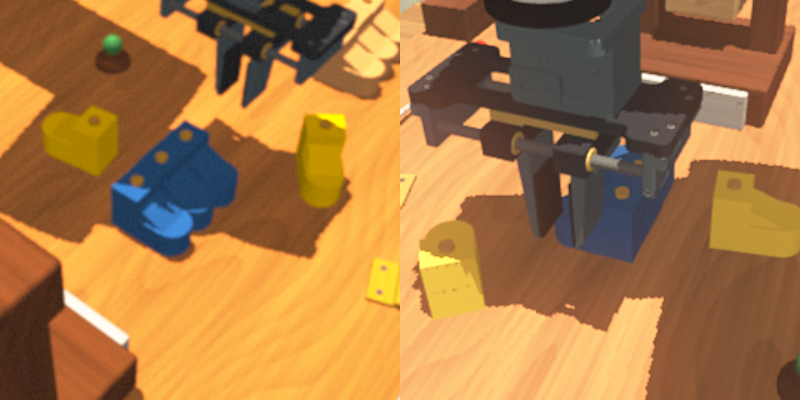

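>>> servo_tool(
  deltas=[
    {"xyz":[0.6,-0.03,0],"delta_rot":[0,0,0],"claw":190},
    {"xyz":[0.6,-0.03,0],"delta_rot":[0,0,0],"claw":190},
    {"xyz":[0.6,-0.03,0],"delta_rot":[0,0,0],"claw":190},
    {"xyz":[0.5,-0.03,0],"delta_rot":[0,0,0],"claw":190},
    {"xyz":[0.5,0,0],"delta_rot":[0,0,0],"claw":190},
    {"xyz":[0.3,0,0],"delta_rot":[0,0,0],"claw":190},
    {"xyz":[0,0,0.3],"delta_rot":[0,0,0],"claw":190},
    {"xyz":[0,0,0.4],"delta_rot":[0,0,0],"claw":190},
    {"xyz":[0,0,0.4],"delta_rot":[0,0,0],"claw":190},
    {"xyz":[0,0,0.2],"delta_rot":[0,0,0],"claw":190},
  ],
)

```text
time: 9.0
tcp_pos: [0.5383, 0.084, 0.0122]
orientation: [[0.0, 0.999, -0.037], [0.0, -0.037, -0.999], [-1.0, 0.0, -0.0]]
ft_force: [1.0, -0.1, 0.5]
finger_gap: 0.0234
```

>>> servo_tool(
  deltas=[
    {"xyz":[0,0,0.12],"delta_rot":[0,0,0],"claw":190},
    {"xyz":[0,0,0.12],"delta_rot":[0,0,0],"claw":190},
    {"xyz":[0,0,0.12],"delta_rot":[0,0,0],"claw":190},
    {"xyz":[0,0,0.12],"delta_rot":[0,0,0],"claw":190},
    {"xyz":[0,0,0.12],"delta_rot":[0,0,0],"claw":190},
    {"xyz":[0,0,0.12],"delta_rot":[0,0,0],"claw":190},
    {"xyz":[0,0,0.12],"delta_rot":[0,0,0],"claw":190},
    {"xyz":[0,0,0.12],"delta_rot":[0,0,0],"claw":190},
    {"xyz":[0,0,0.12],"delta_rot":[0,0,0],"claw":190},
    {"xyz":[0,0,0.12],"delta_rot":[0,0,0],"claw":190},
  ],
)

```text
time: 10.25
tcp_pos: [0.5373, 0.0605, 0.0119]
orientation: [[0.0, 0.999, -0.036], [0.0, -0.036, -0.999], [-1.0, 0.0, -0.0]]
ft_force: [-0.3, 1.0, 0.8]
finger_gap: 0.0232
```

Run:
```python
from h import *
for n in("scene","side"): snap(n,'c')
cv2.imwrite('pics/c2.png',np.hstack([cv2.resize(cv2.imread('pics/c_scene.png')[130:330,250:450],(400,400)),cv2.resize(cv2.imread('pics/c_side.png')[180:380,200:400],(400,400))]))
print(r.get_state()['tcp_pos'],r.get_state()['ft_force'])
```

```text
[0.53727954 0.06044359 0.01193153] [ 0.57812148 -0.40873067  0.03825526]
```

View pics/c2.png

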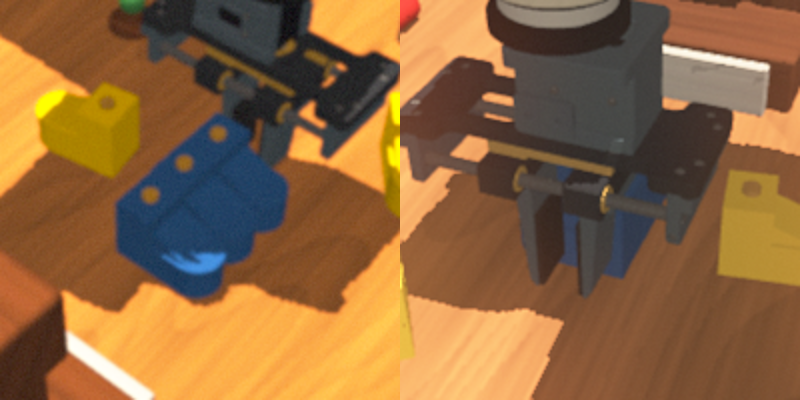

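```bash
cat >> h.py <<'E'
def discs(tag,z=.0585,lo=(8,70,50)):
    c=load('scene',tag);h=cv2.cvtColor(c['image'],cv2.COLOR_RGB2HSV)
    m=cv2.inRange(h,(100,90,20),(130,255,255));k,l,st,ce=cv2.connectedComponentsWithStats(m)
    i=1+np.argmax(st[1:,4]);hm=np.zeros_like(m);cv2.fillConvexPoly(hm,cv2.convexHull(np.argwhere(l==i)[:,::-1].astype(np.int32)),255)
    k,l,st,ce=cv2.connectedComponentsWithStats(cv2.inRange(h,lo,(35,255,255))&hm)
    for i in range(1,k):
        if st[i][4]>12: print(st[i],ce[i].round(1),onplane(c,ce[i],z)[0,:2].round(4))
E
python3 -c "
from h import *
discs('a');print();discs('c')"
```

```text
[362 188   8   6  40] [365.2 190.6] [0.5251 0.0394]
[380 192  14  17  44] [385.4 199.3] [0.5594 0.0428]
[345 202   8   7  45] [348.6 205.3] [ 0.5237 -0.001 ]
[328 218   9   8  49] [331.9 221.2] [ 0.5236 -0.0414]
[384 240   6   8  27] [386. 243.] [ 0.6074 -0.0276]
[368 256   8   8  33] [370.9 258.8] [ 0.6068 -0.0637]

[355 193   8   8  49] [358.5 196.4] [0.5244 0.023 ]
[375 198   5   8  27] [377.3 201.7] [0.5527 0.0313]
[338 208   8   8  52] [341.6 211.2] [ 0.5228 -0.017 ]
[321 224   8   8  52] [324.6 227.2] [ 0.5224 -0.0569]
[377 247   7   7  23] [379.4 249. ] [ 0.6062 -0.0422]
[362 261   9   9  33] [364.6 264.5] [ 0.6057 -0.0769]
```

>>> servo_tool(
  deltas=[
    {"xyz":[0,0,0.2],"delta_rot":[0,0,0],"claw":190},
    {"xyz":[0,0,0.2],"delta_rot":[0,0,0],"claw":190},
    {"xyz":[0,0,0.2],"delta_rot":[0,0,0],"claw":190},
    {"xyz":[0,0,0.2],"delta_rot":[0,0,0],"claw":190},
    {"xyz":[0,0,0.2],"delta_rot":[0,0,0],"claw":190},
    {"xyz":[0,0,0.2],"delta_rot":[0,0,0],"claw":190},
    {"xyz":[0,0,0.2],"delta_rot":[0,0,0],"claw":190},
    {"xyz":[0,0,0.2],"delta_rot":[0,0,0],"claw":190},
    {"xyz":[0,0,0.2],"delta_rot":[0,0,0],"claw":190},
    {"xyz":[0,0,0.2],"delta_rot":[0,0,0],"claw":190},
  ],
)

```text
time: 11.6
tcp_pos: [0.5358, 0.0205, 0.0119]
orientation: [[-0.0, 0.999, -0.036], [-0.0, -0.036, -0.999], [-1.0, -0.0, 0.0]]
ft_force: [1.3, 1.7, 0.5]
finger_gap: 0.023
```

>>> servo_tool(
  deltas=[
    {"xyz":[0,0,0.22],"delta_rot":[0,0,0],"claw":190},
    {"xyz":[0,0,0.22],"delta_rot":[0,0,0],"claw":190},
    {"xyz":[0,0,0.22],"delta_rot":[0,0,0],"claw":190},
    {"xyz":[0,0,0.22],"delta_rot":[0,0,0],"claw":190},
    {"xyz":[0,0,0.22],"delta_rot":[0,0,0],"claw":190},
    {"xyz":[0,0,0.22],"delta_rot":[0,0,0],"claw":190},
    {"xyz":[0,0,0.22],"delta_rot":[0,0,0],"claw":190},
    {"xyz":[0,0,0.22],"delta_rot":[0,0,0],"claw":190},
    {"xyz":[0,0,0.22],"delta_rot":[0,0,0],"claw":190},
    {"xyz":[0,0,0.22],"delta_rot":[0,0,0],"claw":190},
  ],
)

```text
time: 12.85
tcp_pos: [0.5342, -0.0235, 0.012]
orientation: [[-0.0, 0.999, -0.036], [0.0, -0.036, -0.999], [-1.0, -0.0, -0.0]]
ft_force: [-0.2, 1.6, -0.5]
finger_gap: 0.0232
```

Run:
```python
from h import *
for n in("scene","side"): snap(n,'d')
cv2.imwrite('pics/d2.png',np.hstack([cv2.resize(cv2.imread('pics/d_scene.png')[180:340,230:390],(400,400)),cv2.resize(cv2.imread('pics/d_side.png')[160:360,220:420],(400,400))]))
print(r.get_state()['tcp_pos'],r.get_state()['ft_force']);discs('d')
```

```text
[ 0.53422858 -0.02367885  0.0119421 ] [-0.34287877 -0.61905129 -0.49138532]
[319 225   8   8  55] [322.3 228.6] [ 0.5214 -0.061 ]
[341 230   5   8  29] [342.9 233.9] [ 0.5504 -0.0511]
[300 241   9   9  58] [303.6 244.9] [ 0.5197 -0.1008]
[280 259  11   8  67] [284.7 262.3] [ 0.5189 -0.1402]
[272 271   9  15  46] [277.1 278.2] [ 0.5282 -0.1666]
[342 280   9   9  32] [344.9 283.2] [ 0.6032 -0.1181]
[325 297  10  10  42] [327.9 300.8] [ 0.6026 -0.1537]
```

View pics/d2.png

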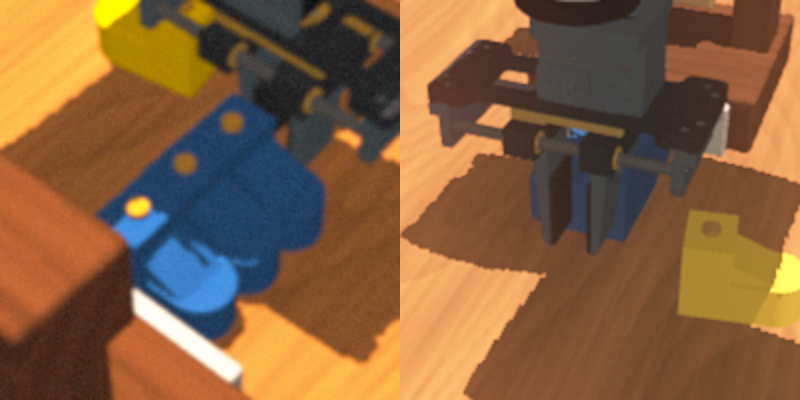

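>>> servo_tool(
  deltas=[
    {"xyz":[0,0,0.06],"delta_rot":[0,0,0],"claw":190},
    {"xyz":[0,0,0.06],"delta_rot":[0,0,0],"claw":190},
    {"xyz":[0,0,0.06],"delta_rot":[0,0,0],"claw":190},
    {"xyz":[0,0,0.06],"delta_rot":[0,0,0],"claw":190},
    {"xyz":[0,0,0.06],"delta_rot":[0,0,0],"claw":190},
    {"xyz":[0,0,0.06],"delta_rot":[0,0,0],"claw":190},
    {"xyz":[0,0,0.06],"delta_rot":[0,0,0],"claw":190},
    {"xyz":[0,0,0.06],"delta_rot":[0,0,0],"claw":190},
    {"xyz":[0,0,0.06],"delta_rot":[0,0,0],"claw":190},
    {"xyz":[0,0,0.06],"delta_rot":[0,0,0],"claw":190},
  ],
)

```text
time: 14.2
tcp_pos: [0.5338, -0.0353, 0.0119]
orientation: [[0.0, 0.999, -0.036], [0.0, -0.036, -0.999], [-1.0, 0.0, -0.0]]
ft_force: [-0.6, 1.3, 0.6]
finger_gap: 0.0232
```

Run:
```python
from h import *
snap('scene','e')
cv2.imwrite('pics/e2.png',cv2.resize(cv2.imread('pics/e_scene.png')[200:340,230:370],(600,600),interpolation=cv2.INTER_CUBIC))
discs('e')
```

```text
[313 230   9   8  57] [317.  233.4] [ 0.5211 -0.0728]
[335 234   6   9  33] [337.7 238.6] [ 0.5498 -0.0626]
[294 246   9   9  64] [298.  249.9] [ 0.5193 -0.1124]
[272 263  12  25 129] [277.8 271.7] [ 0.5221 -0.158 ]
[337 286   8   8  36] [339.3 288.3] [ 0.6024 -0.1291]
[319 303  10  10  46] [322.  306.6] [ 0.602  -0.1652]
```

View pics/e2.png

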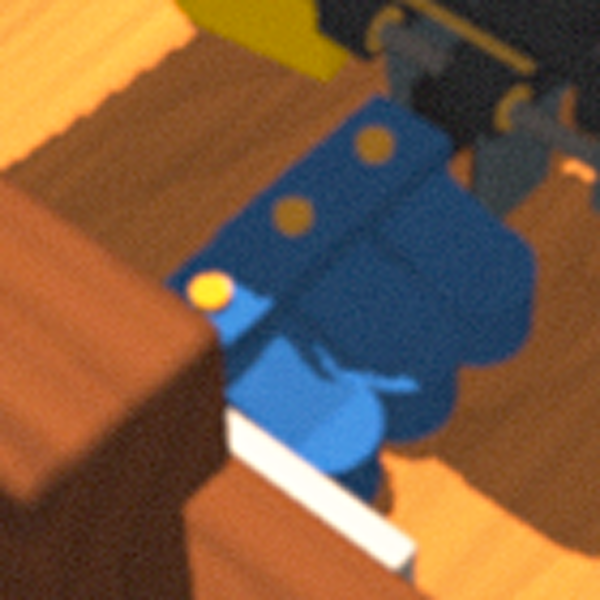

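>>> servo_tool(
  deltas=[
    {"xyz":[0,0,0.015],"delta_rot":[0,0,0],"claw":190},
    {"xyz":[0,0,0.015],"delta_rot":[0,0,0],"claw":190},
    {"xyz":[0,0,0.015],"delta_rot":[0,0,0],"claw":190},
    {"xyz":[0,0,0.015],"delta_rot":[0,0,0],"claw":190},
    {"xyz":[0,0,0.015],"delta_rot":[0,0,0],"claw":190},
    {"xyz":[0,0,0.015],"delta_rot":[0,0,0],"claw":190},
    {"xyz":[0,0,0.015],"delta_rot":[0,0,0],"claw":190},
    {"xyz":[0,0,0.015],"delta_rot":[0,0,0],"claw":190},
    {"xyz":[0,0,0.015],"delta_rot":[0,0,0],"claw":190},
    {"xyz":[0,0,0.015],"delta_rot":[0,0,0],"claw":190},
  ],
)

```text
time: 15.5
tcp_pos: [0.5339, -0.0367, 0.012]
orientation: [[0.0, 0.999, -0.038], [0.002, -0.038, -0.999], [-1.0, 0.0, -0.002]]
ft_force: [2.7, 29.1, 2.3]
finger_gap: 0.0232
```

>>> servo_tool(
  deltas=[
    {"xyz":[0,0,0],"delta_rot":[0,0,0],"claw":190},
    {"xyz":[0,0,-0.04],"delta_rot":[0,0,0],"claw":190},
    {"xyz":[0,0,-0.04],"delta_rot":[0,0,0],"claw":190},
    {"xyz":[0,0,-0.04],"delta_rot":[0,0,0],"claw":190},
    {"xyz":[0,0,-0.1],"delta_rot":[0,0,0],"claw":190},
    {"xyz":[0,0,-0.3],"delta_rot":[0,0,0],"claw":190},
    {"xyz":[0,0,-0.6],"delta_rot":[0,0,0],"claw":190},
    {"xyz":[0,0,-0.9],"delta_rot":[0,0,0],"claw":190},
    {"xyz":[0,0,-1],"delta_rot":[0,0,0],"claw":190},
    {"xyz":[0,0,-1],"delta_rot":[0,0,0],"claw":190},
  ],
)

```text
time: 16.75
tcp_pos: [0.5366, 0.0438, 0.0119]
orientation: [[0.0, 0.999, -0.036], [0.0, -0.036, -0.999], [-1.0, 0.0, -0.0]]
ft_force: [-0.6, -0.3, 0.2]
finger_gap: 0.0231
```

>>> servo_tool(
  deltas=[
    {"xyz":[-1,0,-0.5],"delta_rot":[0,0,0],"claw":190},
    {"xyz":[-1,0,-0.5],"delta_rot":[0,0,0],"claw":190},
    {"xyz":[-1,0,-0.5],"delta_rot":[0,0,0],"claw":190},
    {"xyz":[-1,0,0],"delta_rot":[0,0,0],"claw":190},
    {"xyz":[-1,0,0],"delta_rot":[0,0,0],"claw":190},
    {"xyz":[-1,0,0],"delta_rot":[0,0,0],"claw":190},
    {"xyz":[-1,0,0],"delta_rot":[0,0,0],"claw":190},
    {"xyz":[-1,0,0],"delta_rot":[0,0,0],"claw":190},
    {"xyz":[-1,0,0],"delta_rot":[0,0,0],"claw":190},
    {"xyz":[0,0,0],"delta_rot":[0,0,0],"claw":190},
  ],
)

```text
time: 18.0
tcp_pos: [0.5386, 0.0724, 0.1942]
orientation: [[0.003, 0.999, -0.036], [0.0, -0.036, -0.999], [-1.0, 0.003, -0.0]]
ft_force: [0.0, -1.1, 0.7]
finger_gap: 0.0232
```

Run:
```python
from h import *
for n in("scene","side"): snap(n,'f')
cv2.imwrite('pics/f2.png',np.hstack([cv2.resize(cv2.imread('pics/f_scene.png')[200:340,230:370],(400,400),interpolation=cv2.INTER_CUBIC),cv2.resize(cv2.imread('pics/f_side.png')[170:310,260:400],(400,400),interpolation=cv2.INTER_CUBIC)]))
discs('f');print(r.get_state()['ft_force'])
```

```text
[312 229  10   9  61] [316.7 233.1] [ 0.5204 -0.0726]
[335 236  13  15  44] [339.7 242.9] [ 0.5567 -0.0671]
[294 247   8   8  54] [297.5 250.1] [ 0.519  -0.1133]
[272 265  11  22 123] [277.4 272.9] [ 0.5229 -0.1598]
[336 286   9   9  34] [338.9 289.1] [ 0.6027 -0.1304]
[318 304   9   8  36] [321.2 306.5] [ 0.6012 -0.1657]
[ 0.25604396  0.34630064 -0.30271953]
```

View pics/f2.png

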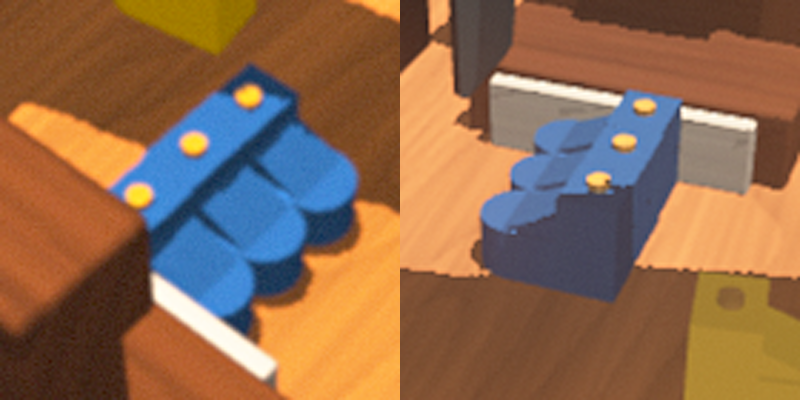

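Run:
```python
from h import *
out={}
for n,box in(('scene',(200,300,260,340)),('side',(190,250,310,360))):
    c=load(n,'f');h=cv2.cvtColor(c['image'],cv2.COLOR_RGB2HSV);y0,y1,x0,x1=box
    k,l,st,ce=cv2.connectedComponentsWithStats(cv2.inRange(h[y0:y1,x0:x1],(12,130,130),(30,255,255)))
    p=[(ce[i]+[x0,y0]) for i in range(1,k) if 20<st[i][4]<90 and max(st[i][2:4])<13]
    q=onplane(c,p,.0585);print(n,np.round(p,1).tolist(),q[:,:2].round(4).tolist())
d=load('side','f')['image'][:,:,::-1]
cv2.imwrite('pics/g.png',cv2.resize(d[185:245,320:400],(800,600),interpolation=cv2.INTER_CUBIC))
```

```text
scene [[316.4, 233.2], [297.4, 250.3], [278.0, 268.9], [338.2, 293.0]] [[0.5203, -0.0731], [0.5191, -0.1136], [0.5191, -0.1542], [0.6056, -0.1359]]
side [[345.1, 207.2], [338.1, 219.8], [329.0, 233.2]] [[0.5176, -0.1518], [0.5177, -0.1116], [0.5199, -0.0722]]
```

View pics/g.png

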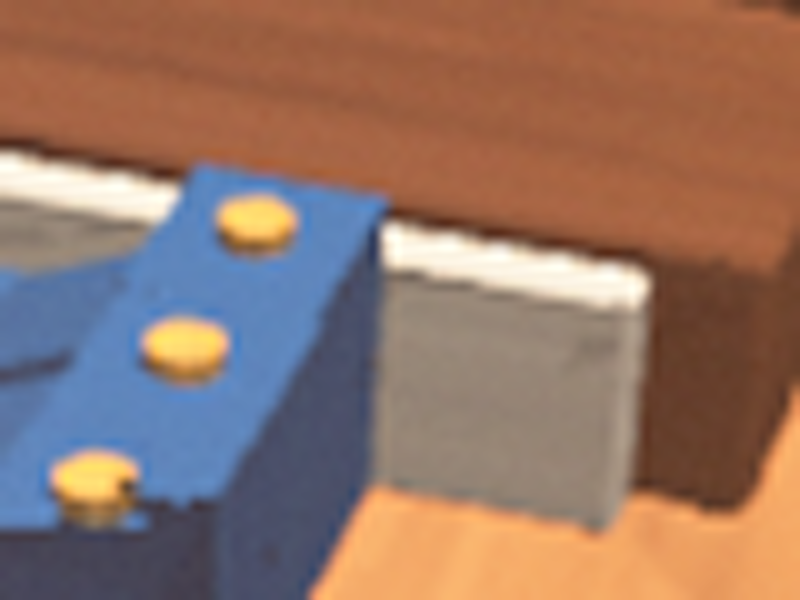

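```bash
python3 -c "
from h import *
print(r.job_done())"
```

```text
the job is handed in; nothing more can be done
None
```

The three blue feet are now against the iron fence, and the job is handed in at about 18 s on the robot's clock. I pushed the row about 114 mm on the last foot's free flat side, using the part-closed fingers about 50 mm apart across their outer faces. I held them square to the fence, stopped at about 29 N on the wrist, backed straight off and lifted clear.

**Last checks**
- **Contact:** in the side view, foot_a's lower corner lies on the foot of the fence, with no gap I could see.
- **Closed up:** the discs on the ankles are 39–41 mm apart, so the feet are closed up to within measuring error. All three stand upright.
- **Squareness:** the row's direction measures -91° to -92° and the fence normal about -92°, so they agree to within about 1°.
- **Untouched things:** I kept clear of the yellow and bare wooden feet. The arm was touching nothing at hand-in.

**One small disagreement:** foot_c's disc sits 1–2 mm toward the toe side of the other two discs in both cameras. It showed the same 1–2 mm before the push, so I left it alone.

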